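# Change the lathe's feed: push the selector lever through its gate

### The arm

A 6-joint arm with a two-finger parallel gripper is mounted at the origin on a cart in front of the work surface, level with it; the furniture and walls round the work are solid. World frame = base frame: x ahead of the robot, y to its left, z up, the work surface at z = 0. Lengths are in mm, angles in rad, forces in N, time in s.
With the tool pointing down it reaches from about 275 to 750 mm from the base axis. Payload 10.2 kg.
Tool frame: the origin (TCP) lies midway between the tips of the shut fingers; the grasp point (between the pads) lies 19 mm behind it; z points along the fingers, y is the direction in which the jaws open and shut (so a half turn about z gives the same grasp; the last joint's range is limited). The gripper opens to 85 mm and grips with 20 to 120 N. Pads are 22 mm wide; open, the fingers measure 114 mm over their backs; the gripper's body (76 mm by 85 mm) begins 54 mm behind the grasp point. The pads swing forward as they close: fully open they stand 13 mm farther back than shut.
Start: joints at [0.997, 0.313, 1.498, -0, 1.331, -0.223], TCP at [180.429, 493.028, 231.294] pointing down, gripper open.
Joint ranges: [-2.94, 2.94], [-0.97, 2.17], [0.19, 2.56], [-1.23, 4.37], [0.02, 3.11], [-2.88, 2.88]. Speed limits (rad/s): [2.39, 2.39, 3.01, 3.14, 3.14, 3.14].

### API

Orientations are given as a unit quaternion [w, x, y, z].
In Python, from rig import sense, optics, ctrl gives the robot as it stands.
- The arm moves only by the tool play_rows, never from a script. Its argument "plan" is a list of rows, each a list of 7 numbers: the shift along the world's x, y, z in mm, then the turn, a rotation vector about the world's x, y, z in rad, then the opening, from -1 (shut) to 1 (fully open), so that 0 is half open. A call has 1 to 5 rows; each row shifts and turns the pose as measured when the row begins; what a row does not reach is not made up. A row lasts 1/12 s, in which the tool goes at most 41.7 mm and 7.16 degrees, less where a joint would pass 70% of its speed; a pose out of reach is approached as far as the arm can. A call is refused whole if a number of a shift passes 41.7 or a number of a turn 0.125, either way. A call with a gripper value outside its range is refused whole. The fingers move at their own pace and stop on an object; "grip_force" is the grip in N (left out, the last holds). Time passes only in rows, so rows that do not move let the fingers close. It gives the time, the measured TCP pose, the force and the opening at its end, in the units of the state.
- sense(): the state, without advancing time (a new reading comes with each control period).
- optics.capture(name): name is "scene" or "top" or "wrist"; returns a dict with "img" (420x560x3 uint8, blue, green, red), "fx", "fy", "cx", "cy" (pixels), "dist" ([k1, k2, p1, p2, k3] as OpenCV has them; the pictures are not rectified), "world_to_cam" (4x4, takes a point from world to camera coordinates). Camera axes: x right, y up, looking along -z (the intrinsics and any distortion apply to the point x, -y, -z); pixel columns grow to the right and rows downward; lengths in mm; the calibration is good to about 2 mm. A picture is of the moment at which its call begins. There is no depth.
- ctrl.finish_job(): hands the job in, once; it reports no verdict.
The state is a dict: "time_s": time; "joints": joint angles; "dq": joint speeds; "tau": joint torques, N m; "eef_pos": TCP position; "ee_rot": TCP orientation; "force": force on the tool from outside, world axes, zero at the start; "wrist_torque": the same for the moment, N m; "grip_width": opening from 0.0 (shut) to 1.0 (fully open).
Only numpy, scipy, OpenCV 4.12 (cv2) and the standard library are available. Lean on these libraries where they do the work, as an engineer would, in place of code of your own. Each camera call takes 0.05 s, during which the arm holds its last target. There are 200 camera calls.

### The job

The little bench lathe's feed selector lever sits in the near middle slot of its gate. With the gripper's fingertips, only pushing the knob gently and never gripping it, bring the lever out to the cross channel, along it, and then fully home into the slot that has the yellow disc at its end; then move clear. Leave everything else on the bench where it is.

Things in the scene. Friction and masses are not known exactly. Their poses are not given: they have to be found in the camera images.
- lathe: small fixed bench lathe; origin on the bench under the gate's centre; x axis to its far side, y to its left, z up. Grey gearbox 150 x 150 mm, top 120 mm above the bench, with an aluminium gate plate from which the selector lever rises. Blue motor at x 65 to 147 mm, 98 high; chuck, stock and tailstock at y 75 to 255 mm, 100 high.
- gate_centre (a point): centre of the gate, top of its plate (120 mm above the bench), lathe's axes. A cross channel 16 mm wide runs along y at x = 0; three slots 15 mm wide cross it at y = -28, 0, +28 mm, each to x = +26 and -26 mm (stem centre fully home at its stop). Plate 136 x 132 mm. The 13 mm tongues between slots have rounded noses; the stem cannot pass through them.
- lever: the selector lever: 12 mm steel stem with a black knob; origin at its pivot, 20 mm above the bench under the gate's centre; z axis along the lever, up. It is only to be pushed, gently, not gripped.
- knob (a point): centre of the lever's black round knob: 36 mm across, 54 mm high; 210 mm above the bench when the lever is upright. The lever tilts about a pivot 190 mm below the knob; the knob travels 48 mm from the channel to a slot's end, 51 mm from middle to outer slot. 2 to 3 N at the knob move it, it stays where it is left, and meets a hard stop at the ends of slots and channel.
- stem (a point): the point of the lever's 12 mm steel stem at the height of the gate plate's top (100 mm from the pivot)
- fore_aft (a joint): fore-and-aft tilt of the lever, rad: 0 in the cross channel, +0.254 at the end of a far slot (lathe's +x), -0.254 at the end of a near slot. At the start the lever sits in the middle near slot.
- sideways (a joint): sideways tilt of the lever, rad: 0 in the middle slots, +0.272 at the left slots (lathe's +y), -0.272 at the right slots
- disc_yellow: yellow disc, 20 mm across, 2.5 thick, fixed on the gate plate in line with one of the four outer slots, beyond its end (50 mm fore or aft of the gate's centre, 28 mm left or right). The four discs change places. It marks the wanted slot; a fully home stem is 24 to 25 mm from its centre.
- disc_red: red disc, 20 mm across, 2.5 thick, fixed on the gate plate in line with one of the four outer slots, beyond its end (50 mm fore or aft of the gate's centre, 28 mm left or right). The four discs change places.
- disc_blue: blue disc, 20 mm across, 2.5 thick, fixed on the gate plate in line with one of the four outer slots, beyond its end (50 mm fore or aft of the gate's centre, 28 mm left or right). The four discs change places.
- disc_green: green disc, 20 mm across, 2.5 thick, fixed on the gate plate in line with one of the four outer slots, beyond its end (50 mm fore or aft of the gate's centre, 28 mm left or right). The four discs change places.
- wheel_a: bare wooden toy wheel lying flat, 36 mm across, 14 mm high, loose on the bench by the lathe; leave alone. Origin at the centre of its underside.
- wheel_b: purple toy wheel lying flat, 36 mm across, 14 mm high, loose on the bench by the lathe; leave alone. Origin at the centre of its underside.
- sander: cork sanding block, 63 x 101 x 34 mm high, loose on the bench by the lathe; leave alone. Origin at the centre of its underside.
- tape: yellow tape measure, 38 x 75 x 62 mm high, loose on the bench by the lathe; leave alone. Origin at the centre of its underside.
- driver: screwdriver with a yellow handle lying flat, 222 long along its y axis, 29 mm high, loose on the bench by the lathe; leave alone. Origin at the centre of its underside.
- glue: white wood-glue bottle with a red cap, standing, 58 across, 187 mm high, loose on the bench by the lathe; leave alone. Origin at the centre of its underside.

How it is judged (in metres and radians):
At the end, for the whole second after the job is handed in: the lever rests in the slot with the yellow disc, within about 5 mm (at the gate plate) of fully home: stem point less than 30 mm from the disc's centre seen from above; lever at rest (horizontal distance between stem and disc_yellow below 0.03 m and velocity of joint fore_aft between -0.05 and 0.05 rad/s and velocity of joint sideways between -0.05 and 0.05 rad/s); the robot touches nothing.
It fails at once if a loose thing beside the lathe is shifted by more than 3 cm, lifted, or knocked over (distance of any of wheel_a, wheel_b, sander, tape, driver, glue from where it was at the start of the episode above 0.03 m or angle between glue's own z axis and vertical above 0.5 rad).
It fails at once if the lever is gripped, or rammed hard, instead of being gently pushed (contact force between the fingers and lever above 38 N).
It also fails if it takes over 48 s, if anything falls off the work surface, if the arm or the gripper's body presses on something with over 40 N, if the wrist force passes 120 N, or if a joint passes its speed limit or range.

## Working session

There is one attempt and no reset: what is moved stays moved. The work goes in short steps, Python scripts to look and compute and a tool call to move; the robot and the scene stay as the last step left them, time stands still between calls to the robot, and variables do not carry over. Pictures are saved under pics/ and viewed, about 8 in all and at most 12, crops included, and the job is handed in when it is done.

Besides the shell and the picture viewer there is one more tool, called by a JSON object that holds its "api" and its "payload". play_rows: Moves the arm, as the interface text tells. Its arguments: {"type":"object","properties":{"plan":{"type":"array"},"grip_force":{"type":"number"}},"required":["plan"]}

```bash
mkdir -p pics
python3 - <<'E'
from rig import sense, optics
import cv2,numpy as np
s=sense();print(s)
a=optics.capture("scene");b=optics.capture("top")
cv2.imwrite("pics/s0.png",a["img"]);cv2.imwrite("pics/t0.png",b["img"])
np.save("s0.npy",a,allow_pickle=True);np.save("t0.npy",b,allow_pickle=True)
for c in(a,b):print(c["fx"],c["fy"],c["cx"],c["cy"],c["dist"],np.round(c["world_to_cam"],3).tolist())
E
```

```text
{'time_s': 0.0, 'joints': array([ 9.96572676e-01,  3.13496046e-01,  1.49845874e+00, -5.84251782e-05,
        1.33102358e+00, -2.23405303e-01]), 'dq': array([ 0.00119943, -0.00076616, -0.00021378, -0.00076157, -0.00025791,
        0.00028164]), 'tau': array([ 1.78733485e-04, -4.12270725e+01, -2.59742653e+01, -1.92038297e-04,
        4.17847827e-03, -8.63827495e-06]), 'eef_pos': array([180.30083778, 492.77794969, 230.70337512]), 'ee_rot': array([-2.42908551e-04,  1.74504155e-01,  9.84656193e-01, -6.49499526e-04]), 'force': array([-0.27912362, -0.08363907,  0.35104234]), 'wrist_torque': array([ 0.00793888, -0.00278772, -0.03505217]), 'grip_width': 1.0009248125576966}
397.9260937681775 397.9260937681775 285.35204998622623 212.26871547275863 [-0.10976165  0.          0.          0.          0.        ] [[-0.967, -0.256, -0.012, 511.289], [0.181, -0.715, 0.675, -292.301], [-0.181, 0.651, 0.737, -987.171], [0.0, 0.0, 0.0, 1.0]]
406.5911923441228 406.5911923441228 270.95235703878706 212.26601265957416 [-0.04606222  0.          0.          0.          0.        ] [[-0.014, -1.0, 0.004, -118.606], [0.984, -0.013, 0.176, -592.542], [-0.176, 0.007, 0.984, -1184.724], [0.0, 0.0, 0.0, 1.0]]
```

View pics/s0.png

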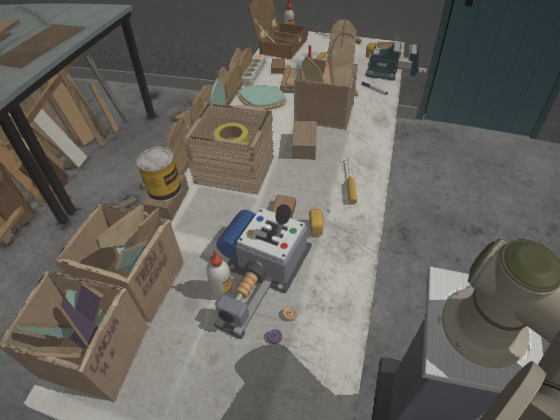

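View pics/t0.png

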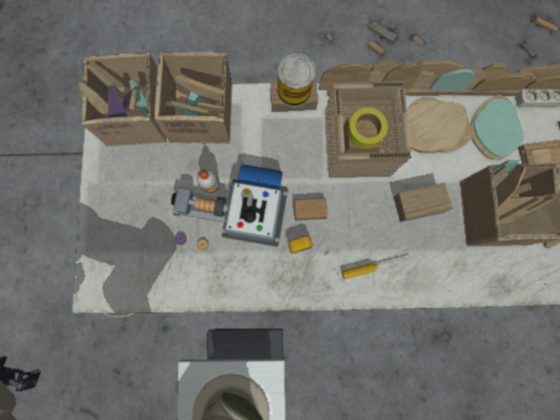

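The scene view shows the lathe at about (270,235). The top view shows its gate plate at about (255,210), with a dark knob near (247,213). I'll crop the gate next.

```bash
cat > h.py <<'E'
import cv2,numpy as np
def ray(c,uv):
    K=np.array([[c["fx"],0,c["cx"]],[0,c["fy"],c["cy"]],[0,0,1]])
    p=cv2.undistortPoints(np.array([[uv]],float),K,np.array(c["dist"],float))[0,0]
    W=np.array(c["world_to_cam"]);R=W[:3,:3];o=-R.T@W[:3,3]
    return o,R.T@np.array([p[0],-p[1],-1.])
def plane(c,uv,z):
    o,d=ray(c,uv);return o+d*(z-o[2])/d[2]
def pix(c,P):
    W=np.array(c["world_to_cam"]);q=W[:3,:3]@np.array(P,float)+W[:3,3]
    K=np.array([[c["fx"],0,c["cx"]],[0,c["fy"],c["cy"]],[0,0,1]])
    return cv2.projectPoints(np.array([[q[0],-q[1],-q[2]]]),np.zeros(3),np.zeros(3),K,np.array(c["dist"],float))[0][0,0]
def tri(c1,u1,c2,u2):
    o1,d1=ray(c1,u1);o2,d2=ray(c2,u2)
    t=np.linalg.lstsq(np.c_[d1,-d2],o2-o1,rcond=None)[0]
    a,b=o1+t[0]*d1,o2+t[1]*d2
    return (a+b)/2,np.linalg.norm(a-b)
E
python3 - <<'E'
import cv2,numpy as np
from h import *
L=lambda n:np.load(n,allow_pickle=True).item()
s,t=L("s0.npy"),L("t0.npy")
for c,n,(x0,x1,y0,y1) in((t,"top",(215,300,160,250)),(s,"scene",(215,330,195,285))):
    hsv=cv2.cvtColor(c["img"],cv2.COLOR_BGR2HSV)
    for k,(a,b) in dict(red=(0,8),yellow=(20,35),green=(50,85),blue=(100,125)).items():
        m=cv2.inRange(hsv,(a,110,60),(b,255,255))
        m2=np.zeros_like(m);m2[y0:y1,x0:x1]=m[y0:y1,x0:x1]
        N,l,st,ce=cv2.connectedComponentsWithStats(m2)
        for i in range(1,N):
            if st[i,4]>6:print(n,k,st[i,4],ce[i].round(1),plane(c,ce[i],122.5).round(1))
A=cv2.resize(t["img"][165:250,160:300],(0,0),fx=4,fy=4,interpolation=cv2.INTER_CUBIC)
B=cv2.resize(s["img"][190:275,210:335],(0,0),fx=4,fy=4,interpolation=cv2.INTER_CUBIC)
w=max(A.shape[1],B.shape[1]);im=np.zeros((600,w,3),np.uint8)
A=A[:300];im[:300,:A.shape[1]]=A;im[300:,:B.shape[1]]=B[:300]
cv2.imwrite("pics/c1.png",im)
E
```

```text
top red 23 [240.  224.2] [545.  -37.5 122.5]
top yellow 23 [246.1 190.8] [642.6 -55.3 122.5]
top yellow 112 [294.5 244.1] [ 485.9 -191.9  122.5]
top green 19 [259.2 227.6] [534.3 -92.3 122.5]
top blue 732 [259.5 176.4] [685.  -94.5 122.5]
top blue 21 [265. 194.] [ 632.3 -110.   122.5]
scene red 31 [283.7 245.3] [541.7 -37.7 122.5]
scene red 71 [217.5 259.7] [690.4  47.6 122.5]
scene yellow 278 [316.2 221.3] [ 477.9 -138.   122.5]
scene yellow 23 [249.5 232.7] [640.  -55.5 122.5]
scene green 20 [292.7 230.2] [531.7 -92.3 122.5]
scene blue 416 [237.2 226.8] [678.4 -66.9 122.5]
scene blue 22 [259.6 218.3] [ 629.2 -110.8  122.5]
```

View pics/c1.png

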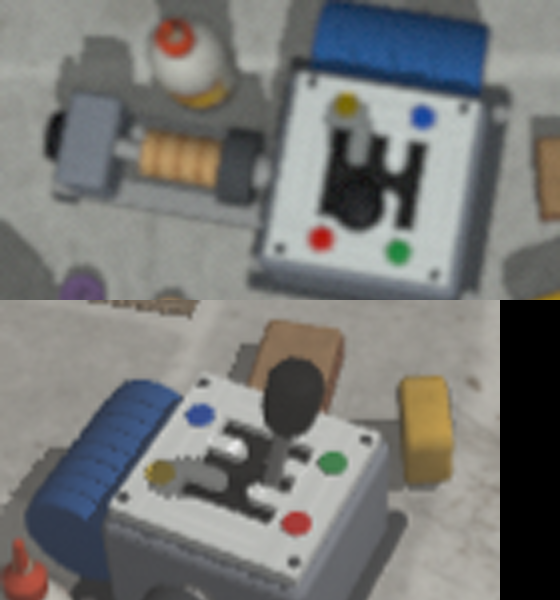

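All four discs agree in the two views, and yellow is at the far left. Next I'll fit the lathe frame and check the knob.

Run:
```python
import numpy as np
from h import *
L=lambda n:np.load(n,allow_pickle=True).item()
s,t=L("s0.npy"),L("t0.npy")
D=dict(red=((545,-37.5),(541.7,-37.7)),yellow=((642.6,-55.3),(640,-55.5)),green=((534.3,-92.3),(531.7,-92.3)),blue=((632.3,-110),(629.2,-110.8)))
D={k:np.mean(v,0) for k,v in D.items()};C=np.mean(list(D.values()),0)
ax=(D["yellow"]+D["blue"]-D["red"]-D["green"])/2;ay=(D["yellow"]+D["red"]-D["blue"]-D["green"])/2
print("C",C,"len",np.hypot(*ax),np.hypot(*ay),"yaw",np.arctan2(ax[1],ax[0]),np.arctan2(-ay[0],ay[1]))
yaw=np.arctan2(ax[1]-ay[0],ax[0]+ay[1]);R=np.array([[np.cos(yaw),-np.sin(yaw)],[np.sin(yaw),np.cos(yaw)]])
print(yaw);np.savez("lathe.npz",C=C,R=R)
p,e=tri(t,(249.2,215),s,(283.3,214.4));print("knob",p.round(1),e.round(1),"lathe",(R.T@(p[:2]-C)).round(1))
for q in((-48,0),(-95,0),(-90,0),(0,-45),(0,0),(48,51)):print(q,(C+R@q).round(1))
```

```text
C [587.1   -73.925] len 99.48278745592121 55.83659194470953 yaw -0.1814268857721887 -0.18826339363047068
-0.18388457499219188
knob [553.3 -68.2 205.8] 7.1 lathe [-34.3  -0.6]
(-48, 0) [539.9 -65.1]
(-95, 0) [493.7 -56.6]
(-90, 0) [498.6 -57.5]
(0, -45) [ 578.9 -118.2]
(0, 0) [587.1 -73.9]
(48, 51) [643.6 -32.6]
```

{"api": "play_rows", "payload": {"plan": [[20,-38,6,0,0,0.045,-1],[20,-38,6,0,0,0.045,-1],[20,-38,6,0,0,0.045,-1],[20,-38,0,0,0,0.03,-1],[20,-38,0,0,0,0,-1]], "grip_force": 20}}

```text
time_s: 0.52
eef_pos: [274.4, 307.6, 245.9]
ee_rot: [-0.002, 0.083, 0.997, -0.002]
force: [0.9, -0.1, 0.7]
grip_width: 0.3
```

{"api": "play_rows", "payload": {"plan": [[18,-38,0,0,0,0,-1],[18,-38,0,0,0,0,-1],[18,-38,0,0,0,0,-1],[18,-38,0,0,0,0,-1],[18,-38,0,0,0,0,-1]]}}

```text
time_s: 0.93
eef_pos: [360.8, 117.8, 245.7]
ee_rot: [-0.001, 0.082, 0.997, -0.002]
force: [1.5, 0.6, 0.1]
grip_width: 0.005
```

Run:
```python
import numpy as np
from h import *
L=lambda n:np.load(n,allow_pickle=True).item()
s,t=L("s0.npy"),L("t0.npy");C,R=np.load("lathe.npz").values()
for c,b in((t,(230,270,195,230)),(s,(262,305,192,240))):
    x0,x1,y0,y1=b
    m=cv2.inRange(c["img"],(0,0,0),(48,48,48));k=np.zeros_like(m);k[y0:y1,x0:x1]=m[y0:y1,x0:x1]
    k=cv2.morphologyEx(k,cv2.MORPH_OPEN,np.ones((5,5)))
    N,l,st,ce=cv2.connectedComponentsWithStats(k);print(st[1:].tolist(),ce[1:].round(1).tolist())
    for q in(-48,-34):
        z=20+np.sqrt(190**2-q*q);print(q,pix(c,[*(C+R@[q,0]),z]).round(1))
```

```text
[[242, 207, 14, 12, 147]] [[248.1, 212.0]]
-48 [248.2 221.4]
-34 [249.1 216.1]
[] []
-48 [286.8 216.5]
-34 [281.7 213.9]
```

{"api": "play_rows", "payload": {"plan": [[25,-36,-10,0,0,0,-1],[25,-36,-10,0,0,0,-1],[25,-36,-10,0,0,0,-1],[25,-36,-8,0,0,0,-1],[28,-29,-8,0,0,0,-1]]}}

```text
time_s: 1.35
eef_pos: [479.2, -48.5, 203.7]
ee_rot: [0.0, 0.084, 0.996, -0.002]
force: [-0.5, 0.5, 1.0]
grip_width: -0.0
```

Run:
```python
from rig import optics,sense
import cv2,numpy as np
a=optics.capture("scene");b=optics.capture("top")
A=cv2.resize(b["img"][175:250,200:300],(0,0),fx=4,fy=4,interpolation=cv2.INTER_CUBIC)
B=cv2.resize(a["img"][175:250,230:330],(0,0),fx=4,fy=4,interpolation=cv2.INTER_CUBIC)
cv2.imwrite("pics/c2.png",np.vstack([A,B]));print(sense()["eef_pos"],sense()["force"])
```

```text
[480.49112962 -49.85894976 201.80484098] [-0.23780805  0.63164609 -0.60289743]
```

View pics/c2.png

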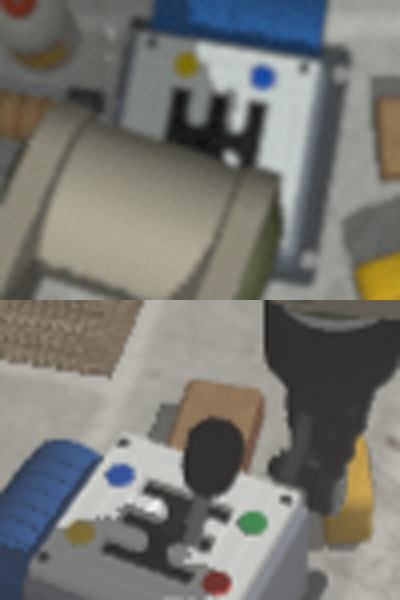

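The arm hides the knob in the top view. In the scene view the fingers stand clear on the knob's near side. I'll now push along the lathe's +x, (0.98, -0.18).

{"api": "play_rows", "payload": {"plan": [[8,-6,-3,0,0,0,-1],[8,-1.5,0,0,0,0,-1],[6,-1,0,0,0,0,-1],[5,-1,0,0,0,0,-1],[5,-1,0,0,0,0,-1]]}}

```text
time_s: 1.87
eef_pos: [513.1, -59.7, 197.9]
ee_rot: [-0.003, 0.086, 0.996, -0.001]
force: [0.3, 0.3, -0.7]
grip_width: 0.003
```

{"api": "play_rows", "payload": {"plan": [[5,-1,0,0,0,0,-1],[5,-1,0,0,0,0,-1],[5,-1,0,0,0,0,-1]]}}

```text
time_s: 2.12
eef_pos: [529.2, -61.5, 198.8]
ee_rot: [-0.003, 0.085, 0.996, -0.001]
force: [-2.8, 0.1, 2.7]
grip_width: -0.001
```

{"api": "play_rows", "payload": {"plan": [[5,-1.5,0,0,0,0,-1],[5,-1.5,0,0,0,0,-1],[5,-1,0,0,0,0,-1],[4,-1,0,0,0,0,-1]]}}

```text
time_s: 2.45
eef_pos: [549.8, -66.4, 199.3]
ee_rot: [-0.003, 0.084, 0.996, -0.001]
force: [-3.3, 0.5, 0.5]
grip_width: -0.0
```

```bash
cat > st.py <<'E'
from rig import optics,sense
import cv2,numpy as np,sys
from h import *
C,R=np.load("lathe.npz").values();s=sense()
print("tcp lathe",(R.T@(s["eef_pos"][:2]-C)).round(1),s["eef_pos"].round(1),s["force"].round(1),s["time_s"])
a=optics.capture("scene")
np.save("s1.npy",a,allow_pickle=True)
for q in[(-48,0),(-24,0),(0,0),(0,51),(24,51),(48,51)]:
    print(q,pix(a,[*(C+R@q),20+np.sqrt(190**2-q[0]**2-q[1]**2)]).round(1))
if len(sys.argv)>1:
    B=cv2.resize(a["img"][170:270,210:330],(0,0),fx=5,fy=5,interpolation=cv2.INTER_CUBIC)
    cv2.imwrite("pics/"+sys.argv[1],B)
E
python3 st.py c3.png
```

```text
tcp lathe [-38.1   0.6] [549.8 -66.4 199.3] [-3.3  0.5  0.5] 2.45
(-48, 0) [286.8 216.5]
(-24, 0) [278.  212.2]
(0, 0) [269.3 208.8]
(0, 51) [259.9 224.8]
(24, 51) [251.2 222.1]
(48, 51) [242.8 220.3]
```

View pics/c3.png

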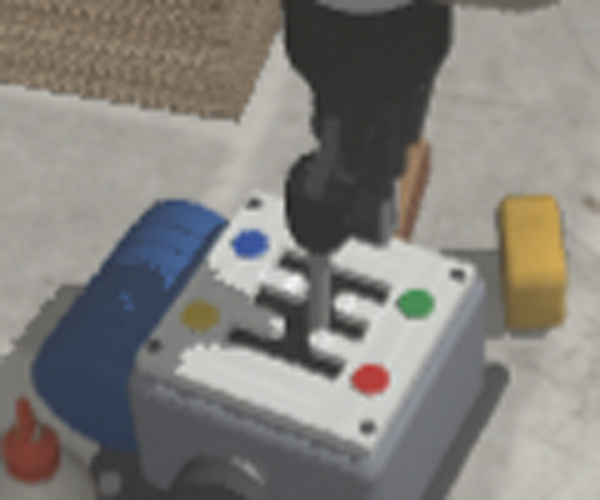

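The knob is at about (274,210), roughly 12 mm short of the channel, with a 26 mm offset from TCP to knob. I'll push another 12 mm.

{"api": "play_rows", "payload": {"plan": [[4,-0.7,0,0,0,0,-1],[4,-0.7,0,0,0,0,-1],[3,-0.6,0,0,0,0,-1]]}}

```text
time_s: 2.75
eef_pos: [562.0, -68.8, 199.2]
ee_rot: [-0.003, 0.084, 0.996, -0.001]
force: [-2.5, 0.2, 2.1]
grip_width: 0.0
```

```bash
python3 st.py c4.png
```

```text
tcp lathe [-25.6   0.4] [562.  -68.8 199.2] [-2.5  0.2  2.1] 2.75
(-48, 0) [286.8 216.5]
(-24, 0) [278.  212.2]
(0, 0) [269.3 208.8]
(0, 51) [259.9 224.8]
(24, 51) [251.2 222.1]
(48, 51) [242.8 220.3]
```

View pics/c4.png

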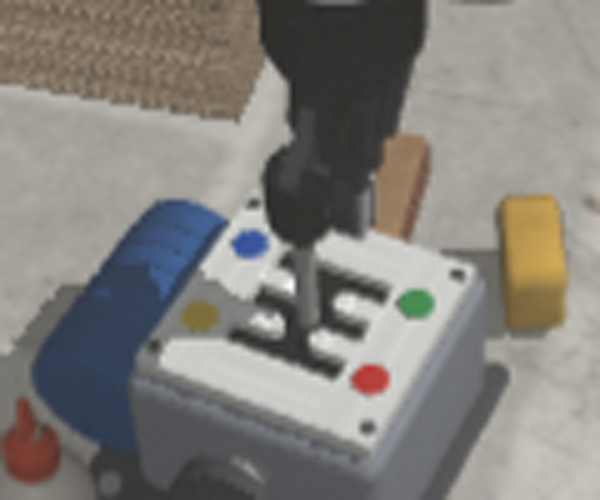

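The knob is at about (270,209), so the lever is in the cross channel. I'll back off and go round to the knob's right side.

{"api": "play_rows", "payload": {"plan": [[-24,4.5,0,0,0,0,-1],[-5,-28,0,0,0,0,-1],[-5,-28,0,0,0,0,-1],[26,-5,0,0,0,0,-1],[23,-4,0,0,0,0,-1]]}}

```text
time_s: 3.22
eef_pos: [575.7, -130.8, 198.6]
ee_rot: [-0.003, 0.084, 0.996, -0.001]
force: [0.1, 0.4, -0.4]
grip_width: 0.004
```

```bash
python3 st.py
```

```text
tcp lathe [ -0.9 -58. ] [ 575.7 -130.8  198.6] [ 0.1  0.4 -0.4] 3.2167
(-48, 0) [286.8 216.5]
(-24, 0) [278.  212.2]
(0, 0) [269.3 208.8]
(0, 51) [259.9 224.8]
(24, 51) [251.2 222.1]
(48, 51) [242.8 220.3]
```

{"api": "play_rows", "payload": {"plan": [[1,7,0,0,0,0,-1],[1,5,0,0,0,0,-1],[1,5,0,0,0,0,-1],[1,5,0,0,0,0,-1],[1,5,0,0,0,0,-1]]}}

```text
time_s: 3.68
eef_pos: [583.7, -102.5, 197.1]
ee_rot: [-0.002, 0.084, 0.996, -0.001]
force: [-0.1, -2.5, 1.2]
grip_width: 0.002
```

```bash
python3 st.py|head -1
```

```text
tcp lathe [  1.9 -28.8] [ 583.7 -102.5  197.1] [-0.1 -2.5  1.2] 3.6833
```

{"api": "play_rows", "payload": {"plan": [[0.5,5,0,0,0,0,-1],[0.5,5,0,0,0,0,-1],[0.5,5,0,0,0,0,-1],[0.5,5,0,0,0,0,-1],[0.7,5,0,0,0,0,-1]]}}

```text
time_s: 4.15
eef_pos: [586.9, -75.3, 198.1]
ee_rot: [-0.001, 0.084, 0.996, -0.003]
force: [1.0, -2.5, -0.4]
grip_width: -0.001
```

```bash
python3 st.py|head -1
```

```text
tcp lathe [ 0.  -1.4] [586.9 -75.3 198.1] [ 1.  -2.5 -0.4] 4.15
```

{"api": "play_rows", "payload": {"plan": [[0.8,5,0,0,0,0,-1],[0.8,5,0,0,0,0,-1],[0.7,4,0,0,0,0,-1],[0.6,3,0,0,0,0,-1]]}}

```text
time_s: 4.53
eef_pos: [589.6, -55.8, 197.6]
ee_rot: [-0.001, 0.084, 0.996, -0.002]
force: [-0.2, -2.2, -1.2]
grip_width: -0.0
```

```bash
python3 st.py|head -1
```

```text
tcp lathe [-0.9 18.3] [589.6 -55.8 197.6] [-0.2 -2.2 -1.2] 4.5333
```

{"api": "play_rows", "payload": {"plan": [[0.5,1.5,0,0,0,0,-1],[0.5,1.5,0,0,0,0,-1]]}}

```text
time_s: 4.75
eef_pos: [590.5, -51.9, 197.4]
ee_rot: [-0.002, 0.083, 0.997, -0.002]
force: [-0.4, -1.8, -0.9]
grip_width: 0.0
```

```bash
python3 st.py c5.png
```

```text
tcp lathe [-0.7 22.3] [590.5 -51.9 197.4] [-0.4 -1.8 -0.9] 4.75
(-48, 0) [286.8 216.5]
(-24, 0) [278.  212.2]
(0, 0) [269.3 208.8]
(0, 51) [259.9 224.8]
(24, 51) [251.2 222.1]
(48, 51) [242.8 220.3]
```

View pics/c5.png

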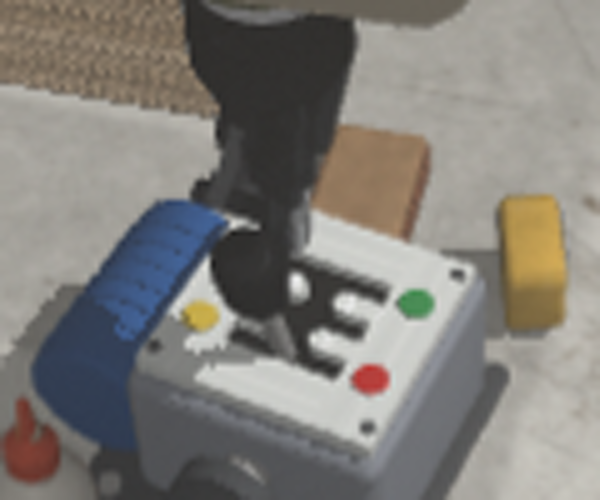

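The knob is at about (259.6,224.4), which matches the left end of the channel exactly. I'll go round to its near side.

{"api": "play_rows", "payload": {"plan": [[-2.6,-14,0,0,0,0,-1],[-25,4.6,0,0,0,0,-1],[-25,4.6,0,0,0,0,-1],[3.9,21,-2,0,0,0,-1],[3.9,21,-2,0,0,0,-1]]}}

```text
time_s: 5.22
eef_pos: [543.1, -19.4, 193.0]
ee_rot: [-0.002, 0.086, 0.996, -0.002]
force: [0.3, 0.4, 0.2]
grip_width: -0.001
```

```bash
python3 st.py|head -1
```

```text
tcp lathe [-53.2  45.6] [543.1 -19.4 193. ] [0.3 0.4 0.2] 5.2167
```

{"api": "play_rows", "payload": {"plan": [[6.5,2,0,0,0,0,-1],[6,0.5,0,0,0,0,-1],[5,-0.9,0,0,0,0,-1],[5,-0.9,0,0,0,0,-1],[5,-0.9,0,0,0,0,-1]]}}

```text
time_s: 5.68
eef_pos: [573.3, -19.0, 193.2]
ee_rot: [-0.002, 0.085, 0.996, -0.001]
force: [-1.7, 0.2, 2.0]
grip_width: -0.003
```

```bash
python3 st.py|head -1
```

```text
tcp lathe [-23.6  51.5] [573.3 -19.  193.2] [-1.7  0.2  2. ] 5.6833
```

Contact is made, with the fingers centred on y = 51. I'll push towards TCP x ≈ +22.

{"api": "play_rows", "payload": {"plan": [[5,-0.9,0,0,0,0,-1],[5,-0.9,0,0,0,0,-1],[5,-0.9,0,0,0,0,-1],[5,-0.9,0,0,0,0,-1]]}}

```text
time_s: 6.07
eef_pos: [594.0, -22.5, 192.8]
ee_rot: [-0.004, 0.085, 0.996, 0.001]
force: [-7.1, 6.2, 1.6]
grip_width: 0.001
```

```bash
python3 st.py|head -1
```

```text
tcp lathe [-2.6 51.8] [594.  -22.5 192.8] [-7.1  6.2  1.6] 6.0667
```

There is a sideways force of about 6 N, probably the stem riding the right tongue's rounded nose. I'll ease +y a little while pushing and watch the force.

{"api": "play_rows", "payload": {"plan": [[3,1,0,0,0,0,-1],[3,1,0,0,0,0,-1]]}}

```text
time_s: 6.28
eef_pos: [601.1, -21.7, 192.2]
ee_rot: [-0.005, 0.085, 0.996, -0.0]
force: [-2.5, -1.1, 0.1]
grip_width: 0.0
```

```bash
python3 st.py c6.png
```

```text
tcp lathe [ 4.2 53.9] [601.1 -21.7 192.2] [-2.5 -1.1  0.1] 6.2833
(-48, 0) [286.8 216.5]
(-24, 0) [278.  212.2]
(0, 0) [269.3 208.8]
(0, 51) [259.9 224.8]
(24, 51) [251.2 222.1]
(48, 51) [242.8 220.3]
```

View pics/c6.png

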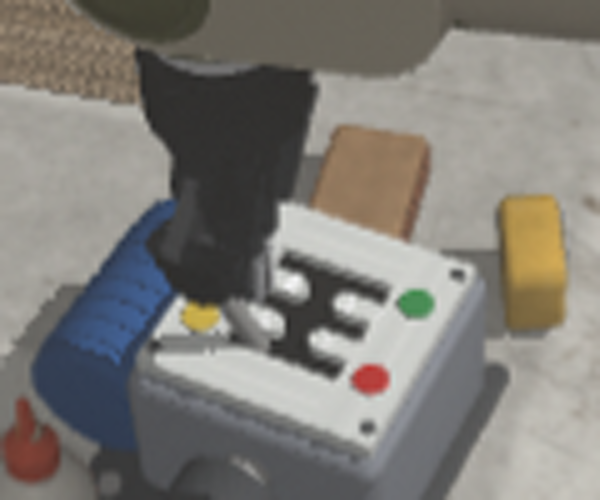

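The stem has entered the far-left slot, its foot at about (255,335) in the crop, and the force is back to 2.5 N. I'll continue to the stop.

{"api": "play_rows", "payload": {"plan": [[4,-0.9,0,0,0,0,-1],[4,-0.8,0,0,0,0,-1],[3,-0.6,0,0,0,0,-1]]}}

```text
time_s: 6.58
eef_pos: [613.2, -24.0, 191.7]
ee_rot: [-0.005, 0.085, 0.996, -0.0]
force: [-2.4, -0.4, 0.5]
grip_width: -0.001
```

```bash
python3 st.py|head -1
```

```text
tcp lathe [16.5 53.8] [613.2 -24.  191.7] [-2.4 -0.4  0.5] 6.5833
```

{"api": "play_rows", "payload": {"plan": [[2.5,-0.5,0,0,0,0,-1],[2,-0.4,0,0,0,0,-1]]}}

```text
time_s: 6.8
eef_pos: [617.7, -24.9, 191.1]
ee_rot: [-0.006, 0.085, 0.996, 0.0]
force: [-8.7, 0.7, 0.6]
grip_width: -0.002
```

```bash
python3 st.py|head -1
```

```text
tcp lathe [21.1 53.8] [617.7 -24.9 191.1] [-8.7  0.7  0.6] 6.8
```

{"api": "play_rows", "payload": {"plan": [[1.5,-0.3,0,0,0,0,-1]]}}

```text
time_s: 6.93
eef_pos: [618.2, -25.0, 190.9]
ee_rot: [-0.008, 0.085, 0.996, 0.0]
force: [-11.6, 1.7, 3.8]
grip_width: 0.004
```

The lever is firmly at the hard stop, at about 12 N. I'll back straight off, lift and move clear, then check.

{"api": "play_rows", "payload": {"plan": [[-15,2.8,0,0,0,0,-1],[-30,5.5,0,0,0,0,-1],[-35,6,10,0,0,0,-1],[-35,10,30,0,0,0,-1],[-30,30,30,0,0,0,-1]]}}

```text
time_s: 7.35
eef_pos: [481.6, 20.8, 248.4]
ee_rot: [-0.009, 0.087, 0.996, 0.001]
force: [0.5, 0.7, 0.7]
grip_width: 0.005
```

{"api": "play_rows", "payload": {"plan": [[-30,38,10,0,0,0,-1],[-30,38,0,0,0,0,-1],[-20,38,0,0,0,0,-1],[-20,38,0,0,0,0,-1],[0,0,0,0,0,0,-1]]}}

```text
time_s: 7.77
eef_pos: [388.7, 164.6, 264.8]
ee_rot: [0.001, 0.088, 0.996, 0.003]
force: [0.8, -0.8, 0.1]
grip_width: 0.0
```

```bash
python3 st.py c7.png
python3 - <<'E'
from rig import optics
import cv2,numpy as np
b=optics.capture("top")["img"][165:250,160:300]
a=cv2.imread("pics/c7.png")
o=np.zeros((500,800,3),np.uint8);o[:,:]=0
o[:340,:400]=cv2.resize(a,(400,340));o[:243,400:]=cv2.resize(b,(400,243),interpolation=cv2.INTER_CUBIC)
cv2.imwrite("pics/c8.png",o)
E
```

```text
tcp lathe [-238.7  198.2] [388.7 164.6 264.8] [ 0.8 -0.8  0.1] 7.7667
(-48, 0) [286.8 216.5]
(-24, 0) [278.  212.2]
(0, 0) [269.3 208.8]
(0, 51) [259.9 224.8]
(24, 51) [251.2 222.1]
(48, 51) [242.8 220.3]
```

View pics/c8.png

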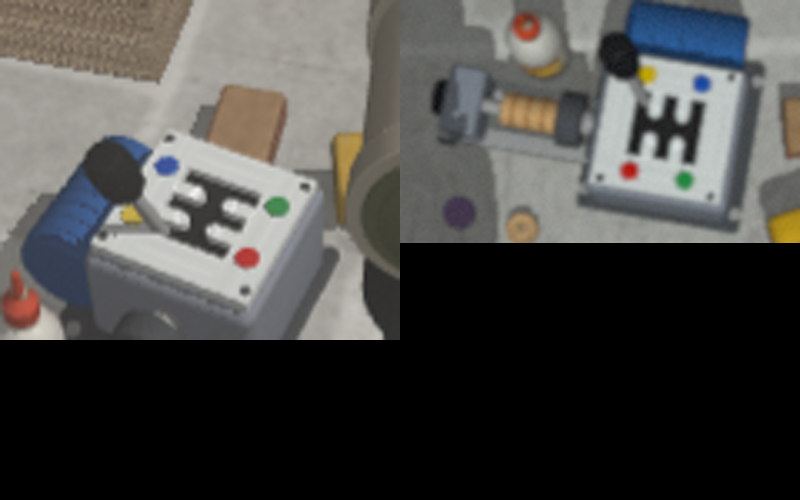

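```bash
python3 -c "
from rig import ctrl;print(ctrl.finish_job())"
```

```text
the job is handed in; nothing more can be done
None
```

The lever is home in the far-left slot, the one with the yellow disc, and I've handed the job in. With the fingers shut, I pushed the knob out to the cross channel, along it to the left end, then into that slot until it met the hard stop.

**Final position:** in the last scene picture the knob is at about (243.9, 220). Fully home would be (242.8, 220.3). That is about 3 mm short at the knob, or 1.6 mm at the gate plate, within the 5 mm allowed.

**Forces:** the highest wrist reading was about 12 N, at the stop. It also rose to about 9 N as the lever entered the last slot; easing the push slightly left brought it back to 2.5 N.

**Clearance:** the arm ended well clear of the lathe with no contact force. In the last picture the glue and both wheels look unmoved. I did not measure any of the loose things, and the screwdriver was outside that picture.

**Time:** the robot took about 7.8 s of the 48 s.

**Disagreement:** at the start the knob measured about 34 mm from the channel, with the two camera rays passing 7 mm apart. Fully home would be 48 mm. First finger contact fitted the 34 mm reading, so the lever was probably not fully home in its slot at the start.

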